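# Open the solvent can's push-and-turn cap

### The job

Open the rectangular solvent can: push its child-resistant cap down until it frees and, keeping it pressed, turn it anticlockwise, then lift it off and set it down gently, open side down, in the shallow steel tray, and let go of it. Push firmly but do not ram the cap against its bottom stop or force it round against the lock, and leave everything else on the bench where it is.

Things in the scene. Friction and masses are not known exactly. Their poses are not given: they have to be found in the camera images.
- cap_mid (a point): Centre (half-way up) of the can's cap: white ribbed plastic, round, 52 mm outer diameter, 28 mm tall, 45 g, closed on top, open below; z up, x along a small raised bar on its top. At the start it is locked on the can's neck, its x along the can's x, its rim 24 mm and its top 52 mm above the can's flat top, with 2.5 mm of sideways play. Once off it stands on its rim.
- cap_top (a point): Centre of the cap's top. How it opens: a spring lifts it with 6 N, plus 1 N per mm pressed. It frees 2 to 9.5 mm down (differs from can to can, not visible), at 8 to 15.5 N; a solid stop is 1.2 mm lower. A push kept at 17 to 21 N always works. Over 18 N on the stop itself (beyond the spring's 9 to 17 N), or 45 N on the can in all, breaks the lock.
- neck_top (a point): Top centre of the neck, hidden under the cap; z is the axis the cap turns about. Pressed down, the cap turns anticlockwise seen from above: three lugs come clear of their hooks after 54 degrees (0.95 rad), a solid stop comes at 90 (1.55 rad), so turn 70 (1.22 rad). Keep the push all the way; then the cap lifts straight off, the spring helping.
- can: Rectangular solvent tin, 165 (x) by 105 (y) by 150 mm tall, held fast in a bolted-down cradle; origin at the centre of its underside, z up. The neck stands at x = +35 mm, y = 0 on a shoulder 12 mm tall, 48 mm across. A strap handle crosses the top at x = -60 mm, 14 mm high; nothing else is on the top within 80 mm of the cap's axis.
- tray_in (a point): Centre of the inner floor of the shallow square steel tray (fixed), 115 mm outside, 107 mm inside, rim 14 mm above the bench, floor 4 mm above the bench; x and y along its sides.
Not all that is in view belongs to the job. Of the things that look like the part that bears cap_mid, the middle-sized one is meant.

How it is judged:
By the outcome, as a careful person would: the job done as asked, in the order asked, and still so for the second after the job is handed in, with the robot touching nothing.
It also fails if it takes over 56 s, if anything falls off the work surface, if the arm or the gripper's body presses on something with over 40 N, if the wrist force passes 120 N, or if a joint passes its speed limit or range.

### The arm

A 7-joint arm with a two-finger parallel gripper is mounted at the origin on the work surface. World frame = base frame: x ahead of the robot, y to its left, z up, the work surface at z = 0. Lengths are in m, angles in rad, forces in N, time in s.
With the tool pointing down it reaches from about 0.425 to 0.875 m from the base axis. Payload 4.7 kg.
Tool frame: the origin (TCP) lies at the very end of the fingers, on their centre line; the grasp point (between the pads) lies behind it (ctrl.tcp_to_grasp is the y of the grasp point in the tool frame, in m); y points along the fingers, x is the direction in which the jaws open and shut, and the axes are right-handed (so a half turn about y gives the same grasp; the last joint's range is limited). The gripper opens to 87 mm and grips with 3 to 60 N. Pads are 19 mm wide; open, the fingers measure 117 mm over their backs; the gripper's body (75 mm by 190 mm) begins 51 mm behind the grasp point.
Start: joints at [-1.09, 0.321, -0.07, 1.45, 0.023, 1.371, -0.057], TCP at [0.293, 0.58, 0.19] pointing down, gripper open.
Joint ranges: [-2.86, 2.86], [-0.3, 2.09], [-1.38, 1.24], [0.06, 2.45], [-1.56, 4.7], [0.09, 2.05], [-2.69, 2.69]. Speed limits (rad/s): [2.57, 2.57, 3.14, 3.14, 3.14, 3.14, 3.14].

### API

Orientations are given as a rotation vector (axis times angle).
In Python, from bench import ctrl, get_image, workorder gives the robot as it stands.
- The arm moves only by the tool drive_tool, never from a script. Its argument "increments" is text: rows parted by semicolons, each of 5 numbers parted by spaces: the shift along the tool's x, y, z in mm, then the turn about the tool's y in degrees, then the closure in counts, from 0 (fully open) to 255 (shut). In form: tx ty tz yaw fingers; .... A call has 1 to 20 rows; each row shifts and turns the commanded pose from where the row before left it, along the tool's axes as they then stand; what a row does not reach is not made up. A row lasts 1/8 s, in which the tool goes at most 62.5 mm and 10.7 degrees, less where a joint would pass 70% of its speed; a pose out of reach is approached as far as the arm can. A call is refused whole if a number of a shift passes 62.5 or a number of a turn 10.7, either way. A call with a gripper value outside its range is refused whole. The fingers move at their own pace and stop on an object; "squeeze" is the grip in N (left out, the last holds). Time passes only in rows, so rows that do not move let the fingers close. It gives the time, the measured TCP pose, the force and the opening at its end, in the units of the state.
- ctrl.get_state(): the state, without advancing time (a new reading comes with each control period).
- get_image(name): name is "scene" or "top"; returns a dict with "img" (400x640x3 uint8, red, green, blue), "mtx" (3x3 intrinsics, pixels), "camera_from_world" (4x4, takes a point from world to camera coordinates). Camera axes: x right, y up, looking along -z (the intrinsics and any distortion apply to the point x, -y, -z); pixel columns grow to the right and rows downward; lengths in m; the calibration is good to about 2 mm. A picture is of the moment at which its call begins. There is no depth.
- workorder.close_job(): hands the job in, once; it reports no verdict.
The state is a dict: "time": time; "joint_positions": joint angles; "qd": joint speeds; "joint_torque": joint torques, N m; "position": TCP position; "tool_rot": TCP orientation; "ft_force": force on the tool from outside, world axes, zero at the start; "torque": the same for the moment, N m; "grip_width": opening from 0.0 (shut) to 1.0 (fully open).
Only numpy, scipy, OpenCV 4.12 (cv2) and the standard library are available. Lean on these libraries where they do the work, as an engineer would, in place of code of your own. Each camera call takes 0.05 s, during which the arm holds its last target.

## Working session

There is one attempt and no reset: what is moved stays moved. The work goes in short steps, Python scripts to look and compute and a tool call to move; the robot and the scene stay as the last step left them, time stands still between calls to the robot, and variables do not carry over. Pictures are saved under pics/ and viewed, and the job is handed in when it is done.

Besides the shell and the picture viewer there is one more tool, called after "Request:" by a JSON object that holds its "api" and its "payload". drive_tool: Moves the arm, as the interface text tells. Its arguments: {"type":"object","properties":{"increments":{"type":"string"},"squeeze":{"type":"number"}},"required":["increments"]}

```bash
mkdir -p pics
python3 - <<'E'
from bench import ctrl,get_image
import cv2,numpy as np
s=ctrl.get_state()
for k,v in s.items(): print(k,np.round(v,4))
print(ctrl.tcp_to_grasp,[a for a in dir(ctrl) if a[0]!='_'])
for n in("scene","top"):
    d=get_image(n); cv2.imwrite(f"pics/{n}0.png",d["img"][:,:,::-1]); print(n,d["mtx"],np.round(d["camera_from_world"],4),[k for k in d])
E
```

```text
time 0.0
joint_positions [-1.0899  0.3219 -0.0701  1.4516  0.0226  1.3708 -0.0569]
qd [-0.0002 -0.0016 -0.0003  0.0015 -0.0015  0.0002 -0.0002]
joint_torque [-1.40000e-03 -4.91297e+01 -4.05000e-01 -3.12530e+01 -6.42000e-02
  4.37000e-02  2.00000e-04]
position [0.2923 0.5799 0.1886]
tool_rot [-1.3957 -0.8578  0.8603]
ft_force [ 0.2503 -0.4906  0.4927]
torque [ 0.0095 -0.0681 -0.0114]
grip_width 0.997
-0.0187 ['MotionError', 'get_state', 'tcp_to_grasp']
scene [[430.28605331   0.         326.20955133]
 [  0.         430.28605331 196.03195917]
 [  0.           0.           1.        ]] [[-0.5372  0.8432 -0.0209  0.3383]
 [-0.5766 -0.349   0.7387  0.2012]
 [ 0.6156  0.4088  0.6737 -1.2989]
 [ 0.      0.      0.      1.    ]] ['img', 'mtx', 'camera_from_world']
top [[518.60430779   0.         315.23839704]
 [  0.         518.60430779 199.78652494]
 [  0.           0.           1.        ]] [[ 1.3800e-02 -9.9990e-01 -1.0000e-03 -6.1400e-02]
 [ 9.8810e-01  1.3500e-02  1.5290e-01 -5.9980e-01]
 [-1.5290e-01 -3.1000e-03  9.8820e-01 -1.0586e+00]
 [ 0.0000e+00  0.0000e+00  0.0000e+00  1.0000e+00]] ['img', 'mtx', 'camera_from_world']
```

View pics/scene0.png

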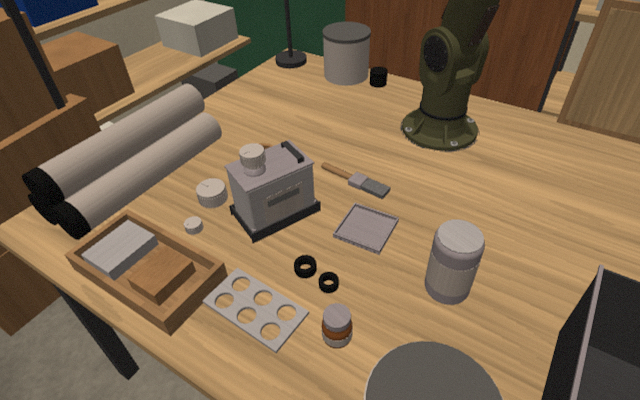

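View pics/top0.png

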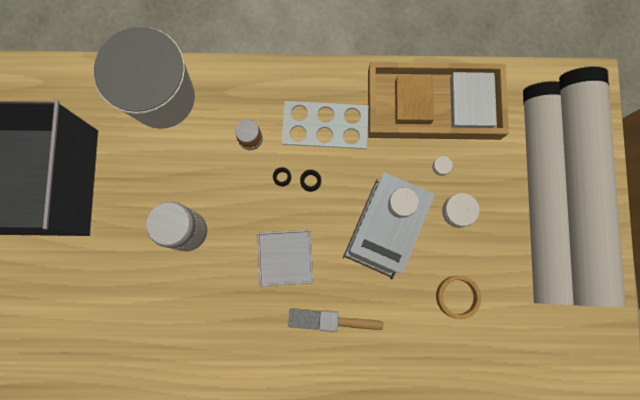

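Cap-like things: the one on the can (scene 252,157 / top 404,203), a larger loose one (scene 211,192 / top 461,210) and a smaller loose one (scene 193,226 / top 443,166). The one on the can is the middle-sized one and sits locked on the neck, so that is the one meant. I'll check this in enlarged crops.

Run:
```python
import cv2,numpy as np
a=cv2.imread("pics/scene0.png")[130:250,180:330]; b=cv2.imread("pics/top0.png")[145:295,245:495]
cv2.imwrite("pics/cs.png",cv2.resize(a,None,fx=5,fy=5,interpolation=cv2.INTER_CUBIC))
cv2.imwrite("pics/ct.png",cv2.resize(b,None,fx=3.2,fy=3.2,interpolation=cv2.INTER_CUBIC))
```

```text
(no output)
```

View pics/cs.png

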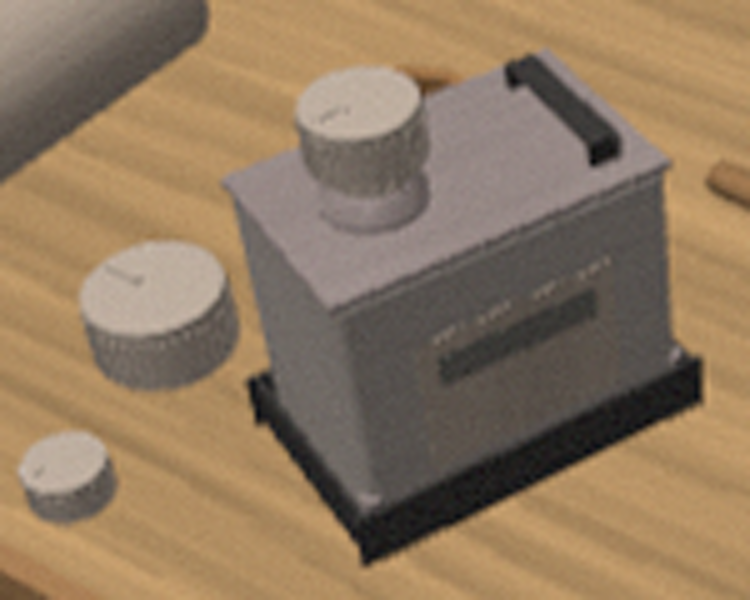

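View pics/ct.png

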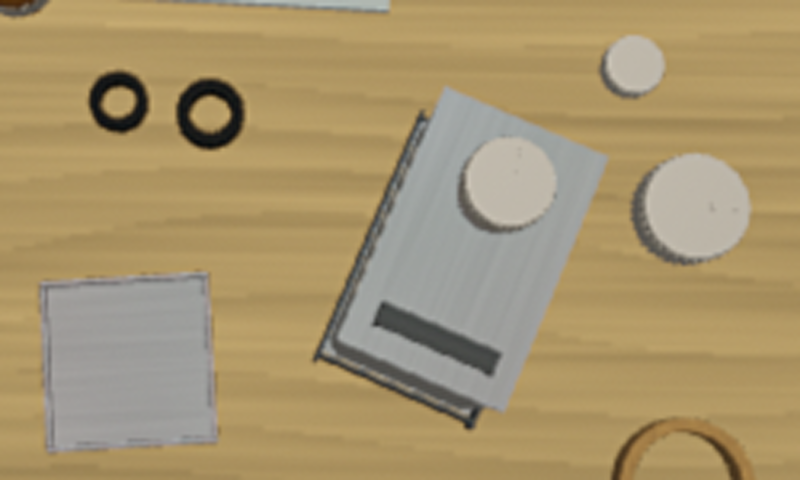

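The crops confirm the cap on the can as the target: it is between the large and the small loose cap in size, and it sits on the shoulder. Next I'll measure it from both views.

```bash
cat > h.py <<'E'
import numpy as np,cv2
C={"scene":(np.array([[430.28605331,0,326.20955133],[0,430.28605331,196.03195917],[0,0,1]]),None),}
def load():
    from bench import get_image
    return {n:get_image(n) for n in("scene","top")}
def ray(d,u,v):
    K=d["mtx"];M=d["camera_from_world"];R=M[:3,:3];t=M[:3,3]
    p=np.linalg.solve(K,[u,v,1]);dirc=np.array([p[0],-p[1],-p[2]])
    return -R.T@t,R.T@dirc/np.linalg.norm(dirc)
def plane(d,u,v,z):
    o,r=ray(d,u,v);return o+r*(z-o[2])/r[2]
def tri(ds,uvs):
    A=np.zeros((3,3));b=np.zeros(3);P=[]
    for d,(u,v) in zip(ds,uvs):
        o,r=ray(d,u,v);Q=np.eye(3)-np.outer(r,r);A+=Q;b+=Q@o;P.append((o,Q))
    x=np.linalg.solve(A,b);return x,[float(np.linalg.norm(Q@(x-o))) for o,Q in P]
def proj(d,p):
    q=d["camera_from_world"]@np.r_[p,1];w=d["mtx"]@np.array([q[0],-q[1],-q[2]]);return w[:2]/w[2]
E
python3 - <<'E'
from h import *
D=load()
s=D["scene"]["img"].astype(int);t=D["top"]["img"].astype(int)
for n,(u,v) in {"s cap":(250,152),"s cap2":(258,150),"s side":(253,164),"s can":(275,165),"s can2":(245,170)}.items(): print(n,s[v,u])
for n,(u,v) in {"t cap":(404,200),"t can":(400,230),"t can2":(420,190),"t tray":(285,258),"t wood":(330,220)}.items(): print(n,t[v,u])
E
```

```text
s cap [191 176 161]
s cap2 [187 174 158]
s side [106 100  92]
s can [147 134 130]
s can2 [138 126 122]
t cap [191 185 172]
t can [158 161 158]
t can2 [159 163 161]
t tray [159 158 156]
t wood [175 149  98]
```

Run:
```python
from h import *
D=load()
def ell(n,box,thr):
    u0,v0,u1,v1=box; im=cv2.resize(D[n]["img"][v0:v1,u0:u1],None,fx=4,fy=4,interpolation=cv2.INTER_CUBIC).astype(int)
    m=((im.min(2)>thr)).astype(np.uint8)*255
    m=cv2.morphologyEx(cv2.morphologyEx(m,cv2.MORPH_CLOSE,np.ones((7,7))),cv2.MORPH_OPEN,np.ones((7,7)))
    c=max(cv2.findContours(m,cv2.RETR_EXTERNAL,cv2.CHAIN_APPROX_NONE)[0],key=cv2.contourArea)
    e=cv2.fitEllipse(cv2.convexHull(c)); cv2.imwrite(f"pics/m_{n}.png",m)
    return ((e[0][0]+.5)/4-.5+u0,(e[0][1]+.5)/4-.5+v0),np.array(e[1])/4,e[2]
es=ell("scene",(236,140,270,165),142); et=ell("top",(384,183,426,222),164.5)
print(es,et)
P,r=tri([D["scene"],D["top"]],[es[0],et[0]]);print("cap top",P,r)
dp=np.linalg.norm(proj(D["top"],P+[0,.026,0])-proj(D["top"],P-[0,.026,0])); print("expected top dia px",dp)
for n,c in(("big top",(461,210)),):pass
# tray & can outlines in top
im=D["top"]["img"]; hsv=cv2.cvtColor(im,cv2.COLOR_RGB2HSV)
m=(hsv[:,:,1]<60).astype(np.uint8)*255
for nm,box,z in(("tray",(245,218,325,298),.014),("can",(340,165,440,285),.15)):
    u0,v0,u1,v1=box;mm=m[v0:v1,u0:u1].copy()
    mm=cv2.morphologyEx(mm,cv2.MORPH_OPEN,np.ones((3,3)))
    c=max(cv2.findContours(mm,cv2.RETR_EXTERNAL,cv2.CHAIN_APPROX_NONE)[0],key=cv2.contourArea)
    q=cv2.boxPoints(cv2.minAreaRect(c))+[u0,v0]; print(nm,q.round(1).tolist())
    w=np.array([plane(D["top"],u,v,z) for u,v in q]);print(w.round(4).tolist(),"ctr",w.mean(0),"sides",np.linalg.norm(w-np.roll(w,-1,0),axis=1), "ang",np.degrees(np.arctan2(*(w[1]-w[0])[[1,0]])))
# can top corners by hand from crops (both views)
cs=lambda x,y:((x+.5)/5-.5+180,(y+.5)/5-.5+130); ct=lambda x,y:((x+.5)/3.2-.5+245,(y+.5)/3.2-.5+145)
for a,b in(((226,182),(606,157)),((333,308),(446,87)),((668,165),None)):
    if b: print("can corner",tri([D["scene"],D["top"]],[cs(*a),ct(*b)]))
for q in[(446,87),(606,157),(503,411)]: print(plane(D["top"],*ct(*q),.15))
```

```text
((250.99698448181152, 150.05584239959717), array([13.95459366, 24.11304474]), 81.02030944824219) ((404.3478202819824, 200.8095703125), array([27.13806725, 27.76644516]), 129.5556182861328)
cap top [ 0.57594339 -0.21525613  0.20494843] [0.0005988291876415969, 0.0005988291876416836]
expected top dia px 28.600173464917944
tray [[256.0, 232.5], [309.5, 229.3], [312.6, 282.8], [259.2, 285.9]]
[[0.532, 0.0746, 0.014], [0.5404, -0.0414, 0.014], [0.4258, -0.0499, 0.014], [0.4175, 0.0643, 0.014]] ctr [0.47891001 0.01186463 0.014     ] sides [0.11629853 0.11495317 0.11448883 0.11487677] ang -85.83732110425112
can [[343.2, 255.9], [380.1, 169.9], [436.1, 193.9], [399.2, 279.9]]
[[0.4775, -0.1079, 0.15], [0.645, -0.1787, 0.15], [0.5992, -0.2865, 0.15], [0.434, -0.2135, 0.15]] ctr [ 0.53894804 -0.19663213  0.15      ] sides [0.18184994 0.11716004 0.18057545 0.11423495] ang -22.90291029826612
can corner (array([ 0.5984848 , -0.28130557,  0.1512674 ]), [0.0012005137963764627, 0.0012005137963765169])
can corner (array([ 0.63974845, -0.18486795,  0.15319906]), [0.0013194602542864742, 0.0013194602542866071])
[ 0.64124729 -0.18636645  0.15      ]
[ 0.59946263 -0.28258392  0.15      ]
[ 0.44683843 -0.21868763  0.15      ]
```

Run:
```python
import cv2,numpy as np
a=cv2.resize(cv2.imread("pics/scene0.png")[195:260,325:410],None,fx=6,fy=6,interpolation=cv2.INTER_CUBIC)
cv2.imwrite("pics/tray.png",a)
```

```text
(no output)
```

View pics/tray.png

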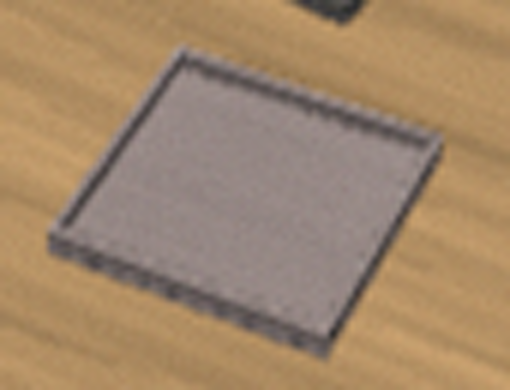

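```bash
cat >> h.py <<'E'
from scipy.spatial.transform import Rotation as Ro
def st():
    from bench import ctrl
    s=ctrl.get_state();R=Ro.from_rotvec(s["tool_rot"]).as_matrix()
    print("t",round(float(s["time"]),3),"p",np.round(s["position"],4),"F",np.round(s["ft_force"],2),"M",np.round(s["torque"],2),"w",round(float(s["grip_width"]),3),"jawang",round(float(np.degrees(np.arctan2(R[1,0],R[0,0]))),1),"q",np.round(s["joint_positions"],3))
    return s,R
def need(target):
    s,R=st();print("tool-frame mm to",target,np.round(R.T@(np.array(target)-s["position"])*1000,1));print("R",np.round(R,3).tolist())
E
python3 - <<'E'
from h import *
need([.576,-.2153,.30])
D=load()
f=lambda x,y:((x+.5)/6-.5+325,(y+.5)/6-.5+195)
S=[f(183,48),f(440,137),f(325,348),f(50,238)]
T=[(259.2,285.9),(256.0,232.5),(309.5,229.3),(312.6,282.8)]
for a in S: # match to nearest projected
    w=[(tri([D["scene"],D["top"]],[a,b]),b) for b in T]
    (x,r),b=min(w,key=lambda k:k[0][1][0]);print(a,b,x.round(4),np.round(r,4))
E
```

```text
t 0.3 p [0.2924 0.5803 0.1893] F [ 0.01 -0.7  -0.31] M [-0.03  0.03  0.02] w 0.998 jawang 63.3 q [-1.09   0.321 -0.07   1.451  0.023  1.371 -0.057]
tool-frame mm to [0.576, -0.2153, 0.3] [-583.  -110.3 -611.2]
R [[0.45, -0.0, -0.893], [0.893, -0.001, 0.45], [-0.001, -1.0, -0.0]]
(355.0833333333333, 202.58333333333334) (312.6, 282.8) [ 0.425  -0.0485  0.0149] [0.0015 0.0015]
(397.9166666666667, 217.41666666666666) (259.2, 285.9) [0.4176 0.0639 0.0162] [0. 0.]
(378.75, 252.58333333333334) (256.0, 232.5) [0.5324 0.0742 0.0123] [0.0007 0.0007]
(332.9166666666667, 234.25) (309.5, 229.3) [ 0.5399 -0.0404  0.0129] [0.0013 0.0013]
```

Request:
{"api": "drive_tool", "payload": {"increments": "0 -28 0 0 0;0 -28 0 0 0;0 -27 0 0 0;0 -27 0 0 0;-29 0 -30.5 0 0;-29 0 -30.5 0 0;-29 0 -30.5 0 0;-29 0 -30.5 0 0;-29 0 -30.5 0 0;-29 0 -30.5 0 0;-29 0 -30.5 0 0;-29 0 -30.5 0 0;-29 0 -30.5 0 0;-29 0 -30.5 0 0;-29 0 -30.5 0 0;-29 0 -30.5 0 0;-29 0 -30.5 0 0;-29 0 -30.5 0 0;-29 0 -30.5 0 0", "squeeze": 60}}

```text
time: 2.78
position: [0.5057, -0.0152, 0.3]
tool_rot: [-1.395, -0.86, 0.858]
ft_force: [0.0, 0.6, -0.1]
grip_width: 1.002
```

Request:
{"api": "drive_tool", "payload": {"increments": "0 0 0 10.5 0;0 0 0 10.5 0;0 0 0 10.5 0;0 0 0 10.5 0;0 0 0 10.5 0;0 0 0 10.5 0;0 0 0 10.5 0;0 0 0 10.5 0;0 0 0 0 0"}}

```text
time: 3.9
position: [0.5053, -0.0139, 0.2998]
tool_rot: [-1.552, 0.282, -0.283]
ft_force: [-0.2, -0.2, -0.4]
grip_width: 1.002
```

```bash
python3 -c "
from h import *
need([.576,-.2153,.24])"
```

```text
t 3.9 p [ 0.5053 -0.0139  0.2998] F [-0.21 -0.17 -0.44] M [-0.09  0.1  -0.05] w 1.002 jawang -20.6 q [-0.496 -0.037  0.46   1.634  0.016  1.54  -0.397]
tool-frame mm to [0.576, -0.2153, 0.24] [ 137.1   59.8 -163.5]
R [[0.936, 0.0, 0.352], [-0.352, 0.0, 0.936], [0.0, -1.0, 0.0]]
```

Request:
{"api": "drive_tool", "payload": {"increments": "22.5 0 -27 0 0;22.5 0 -27 0 0;23 0 -27 0 0;23 0 -27.5 0 0;23 0 -27.5 0 0;23 0 -27.5 0 0;0 20 0 0 0;0 20 0 0 0;0 20 0 0 0;0 0 0 0 0;0 0 0 0 0"}}

```text
time: 5.28
position: [0.576, -0.2154, 0.2406]
tool_rot: [-1.552, 0.282, -0.284]
ft_force: [0.1, -0.9, -0.9]
grip_width: 0.999
```

Run:
```python
from h import *
need([.576,-.2153,.171])
D=load()
for n,(u,v) in(("scene",(251,150)),("top",(404,201))):
    im=D[n]["img"][v-50:v+40,u-60:u+60,::-1]; cv2.imwrite(f"pics/a_{n}.png",cv2.resize(im,None,fx=3.3,fy=5 if 0 else 3.3,interpolation=cv2.INTER_CUBIC))
a=[cv2.imread(f"pics/a_{n}.png") for n in("scene","top")];cv2.imwrite("pics/a1.png",np.hstack(a))
```

```text
t 5.275 p [ 0.576  -0.2154  0.2406] F [ 0.07 -0.88 -0.92] M [-0.05  0.06  0.02] w 0.999 jawang -20.6 q [-0.225  0.256  0.662  1.489 -0.158  1.449  0.079]
tool-frame mm to [0.576, -0.2153, 0.171] [-0.1 69.6  0.1]
R [[0.936, 0.001, 0.353], [-0.353, -0.0, 0.936], [0.001, -1.0, 0.0]]
```

View pics/a1.png

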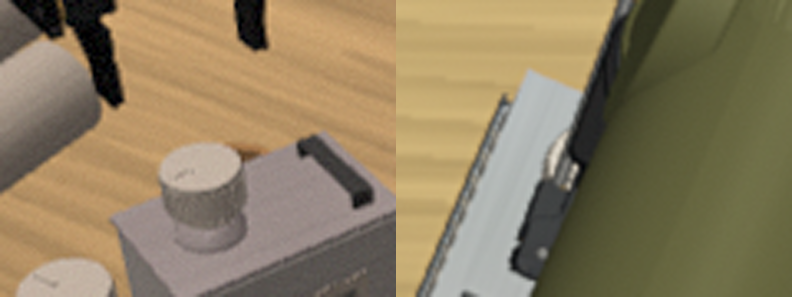

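The two views show the open fingers on either side of the cap: fingertips at scene (226,132) and (267,114), with the cap between them in both views. I'll go down.

Request:
{"api": "drive_tool", "payload": {"increments": "0 14 0 0 0;0 14 0 0 0;0 14 0 0 0;0 14 0 0 0;0 13 0 0 0;0 0 0 0 0"}}

```text
time: 6.12
position: [0.5748, -0.2149, 0.1692]
tool_rot: [-1.552, 0.286, -0.282]
ft_force: [0.6, -0.6, -0.6]
grip_width: 0.998
```

Run:
```python
from h import *
need([.576,-.2153,.171])
D=load()
n,(u,v)="scene",(251,150)
im=D[n]["img"][v-60:v+60,u-70:u+70,::-1]; cv2.imwrite("pics/a2.png",cv2.resize(im,None,fx=5,fy=5,interpolation=cv2.INTER_CUBIC))
```

```text
t 6.125 p [ 0.5748 -0.2149  0.1692] F [ 0.6  -0.64 -0.64] M [-0.09  0.04  0.03] w 0.998 jawang -20.7 q [-0.219  0.291  0.651  1.595 -0.18   1.32   0.095]
tool-frame mm to [0.576, -0.2153, 0.171] [ 1.3 -1.8  0.1]
R [[0.935, -0.002, 0.354], [-0.354, 0.001, 0.935], [-0.002, -1.0, -0.0]]
```

View pics/a2.png

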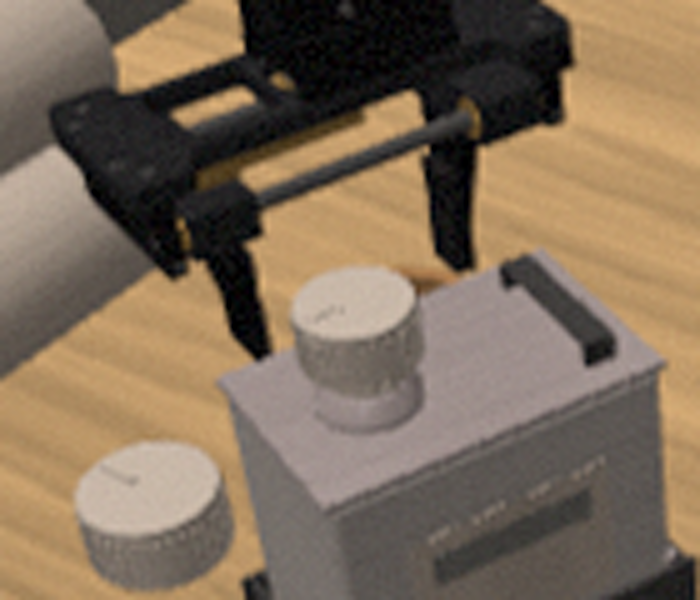

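Run:
```python
from h import *
s,R=st();D=load();p=s["position"]
g=lambda P:((proj(D["scene"],P)-[181,90])*5+2).round()
print("tcp",g(p),"tip+",g(p+.0435*R[:,0]),"tip-",g(p-.0435*R[:,0]),"back",g(p+.0585*R[:,0]),g(p-.0585*R[:,0]),"+18.7",g(p-.0187*R[:,1]+.0435*R[:,0]),g(p-.0187*R[:,1]-.0435*R[:,0]))
print("cap",g(np.array([.576,-.2153,.205])),g(np.array([.576,-.2153,.177])))
```

```text
t 6.225 p [ 0.5757 -0.2154  0.1708] F [ 0.15 -0.37  0.85] M [-0.07  0.06  0.  ] w 0.999 jawang -20.7 q [-0.219  0.29   0.652  1.592 -0.18   1.32   0.095]
tcp [362. 367.] tip+ [271. 406.] tip- [449. 328.] back [238. 420.] [478. 316.] +18.7 [263. 371.] [444. 293.]
cap [350. 302.] [360. 356.]
```

The fingertips show about 10 px higher in the scene view than the reported TCP predicts. I'll check this before closing.

Run:
```python
from h import *
s,R=st();D=load();p=np.array(s["position"])
q=np.array([.576,-.2154,.2406])
for P in(q,p):
  for k in(.0435,.0585,-.0435,-.0585): print(k,proj(D["scene"],P+k*R[:,0]).round(1),proj(D["top"],P+k*R[:,0]).round(1))
im=D["top"]["img"][140:260,340:480,::-1];cv2.imwrite("pics/a3.png",cv2.resize(im,None,fx=5,fy=5,interpolation=cv2.INTER_CUBIC))
```

```text
t 6.325 p [ 0.576  -0.2155  0.1713] F [ 1.06 -0.29  0.05] M [-0.11  0.07 -0.  ] w 0.998 jawang -20.7 q [-0.219  0.289  0.652  1.592 -0.18   1.32   0.095]
0.0435 [228.9 143.5] [416.  175.2]
0.0585 [222.  146.3] [418.9 167.5]
-0.0435 [266.7 128.3] [399.  220.9]
-0.0585 [272.9 125.8] [396.1 228.9]
0.0435 [234.6 170.7] [409.1 182.5]
0.0585 [228.1 173.5] [411.8 175.3]
-0.0435 [270.3 155.2] [393.2 225.1]
-0.0585 [276.1 152.6] [390.5 232.5]
```

View pics/a3.png

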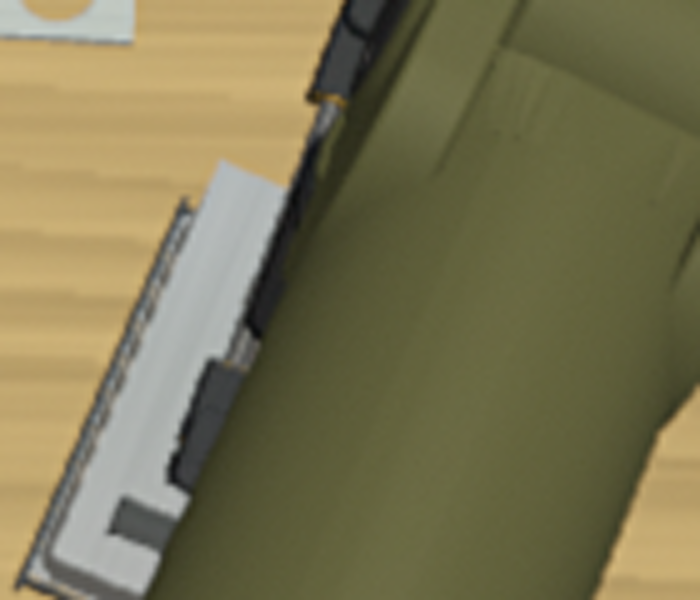

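Run:
```python
from h import *
s,R=st();D=load();p=np.array(s["position"])
S=lambda x,y:((x-2)/5+181,(y-2)/5+90);T=lambda x,y:((x-2)/5+340,(y-2)/5+140)
for n,a,b in(("rod left",S(260,198),T(328,105)),("rod right",S(470,118),T(240,360))):
    x,r=tri([D["scene"],D["top"]],[a,b]);print(n,x.round(4),np.round(r,4),"tool frame mm",(R.T@(x-p)*1000).round(1))
im=cv2.cvtColor(D["scene"]["img"],cv2.COLOR_RGB2BGR)[80:190,190:310]
im=np.clip(im.astype(float)*1.8,0,255).astype(np.uint8);im=cv2.resize(im,None,fx=5,fy=5,interpolation=cv2.INTER_CUBIC);cv2.imwrite("pics/a4.png",im)
```

```text
t 6.425 p [ 0.576  -0.2155  0.1713] F [ 0.01  0.12 -0.18] M [-0.05  0.12 -0.01] w 0.998 jawang -20.7 q [-0.219  0.289  0.652  1.592 -0.18   1.32   0.095]
rod left [ 0.6293 -0.2014  0.2918] [0.0022 0.0022] tool frame mm [  45.  -120.4   32.2]
rod right [ 0.543  -0.1709  0.2899] [0.003 0.003] tool frame mm [ -46.4 -118.6   30. ]
```

View pics/a4.png

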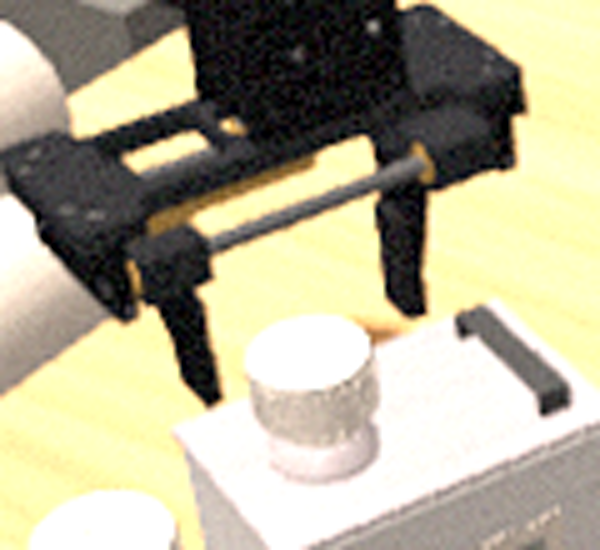

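The rod triangulates to 119 mm above the reported TCP, and the body's lower edge and the fingertips both sit about 28 mm higher than reported. So the true tips may be higher than the readout says. I'll lower in small steps, still above the can top by the readout, and watch the force and the image.

Request:
{"api": "drive_tool", "payload": {"increments": "0 4 0 0 0;0 4 0 0 0;0 4 0 0 0;0 3 0 0 0;0 0 0 0 0"}}

```text
time: 7.15
position: [0.5754, -0.2152, 0.1553]
tool_rot: [-1.552, 0.284, -0.284]
ft_force: [0.6, -0.3, -0.6]
grip_width: 1.001
```

Run:
```python
from h import *
s,R=st();D=load()
im=cv2.cvtColor(D["scene"]["img"],cv2.COLOR_RGB2BGR)[80:190,190:310]
im=np.clip(im.astype(float)*1.6,0,255).astype(np.uint8);im=cv2.resize(im,None,fx=5,fy=5,interpolation=cv2.INTER_CUBIC);cv2.imwrite("pics/a5.png",im)
```

```text
t 7.15 p [ 0.5754 -0.2152  0.1553] F [ 0.61 -0.31 -0.61] M [-0.17  0.06 -0.03] w 1.001 jawang -20.7 q [-0.217  0.3    0.649  1.613 -0.187  1.292  0.1  ]
```

View pics/a5.png

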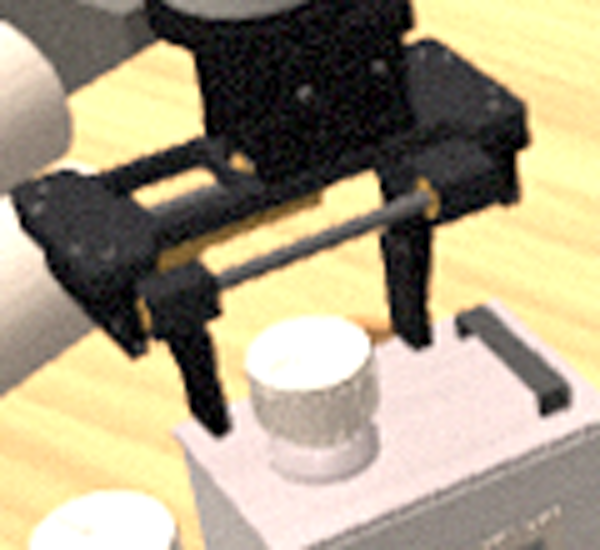

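Request:
{"api": "drive_tool", "payload": {"increments": "0 2 0 0 0;0 0 0 0 0"}}

```text
time: 7.5
position: [0.5755, -0.2153, 0.1536]
tool_rot: [-1.552, 0.284, -0.284]
ft_force: [-0.9, 0.0, 0.4]
grip_width: 0.998
```

Request:
{"api": "drive_tool", "payload": {"increments": "0 1.5 0 0 0;0 0 0 0 0"}}

```text
time: 7.75
position: [0.5755, -0.2152, 0.152]
tool_rot: [-1.552, 0.284, -0.284]
ft_force: [1.1, 0.3, 0.4]
grip_width: 1.003
```

Request:
{"api": "drive_tool", "payload": {"increments": "0 1 0 0 0;0 0 0 0 0"}}

```text
time: 8.0
position: [0.5755, -0.2153, 0.1511]
tool_rot: [-1.552, 0.284, -0.284]
ft_force: [0.4, 0.3, -0.4]
grip_width: 1.0
```

Request:
{"api": "drive_tool", "payload": {"increments": "0 1 0 0 0;0 0 0 0 0"}}

```text
time: 8.25
position: [0.5755, -0.2153, 0.1501]
tool_rot: [-1.552, 0.284, -0.284]
ft_force: [-0.1, 0.3, -0.7]
grip_width: 1.001
```

Request:
{"api": "drive_tool", "payload": {"increments": "0 1 0 0 0;0 0 0 0 0"}}

```text
time: 8.5
position: [0.5755, -0.2153, 0.1491]
tool_rot: [-1.552, 0.284, -0.284]
ft_force: [0.3, -0.7, 0.3]
grip_width: 1.0
```

Request:
{"api": "drive_tool", "payload": {"increments": "0 1 0 0 0;0 0 0 0 0"}}

```text
time: 8.75
position: [0.5755, -0.2153, 0.1481]
tool_rot: [-1.552, 0.284, -0.284]
ft_force: [-0.6, 0.8, 0.3]
grip_width: 1.001
```

Request:
{"api": "drive_tool", "payload": {"increments": "0 1 0 0 0;0 0 0 0 0"}}

```text
time: 9.0
position: [0.5755, -0.2153, 0.1471]
tool_rot: [-1.552, 0.284, -0.284]
ft_force: [-0.5, -0.3, -0.1]
grip_width: 0.995
```

There's no contact at a readout of 0.147, below the can top, so the camera is right: the true tips sit about 28 mm above the readout. The tips might also shift as the fingers close, so I'll rise a little, part-close without touching the cap, and look.

Request:
{"api": "drive_tool", "payload": {"increments": "0 -4 0 0 20;0 -4 0 0 50;0 0 0 0 66;0 0 0 0 66;0 0 0 0 66"}}

```text
time: 9.62
position: [0.5755, -0.2152, 0.155]
tool_rot: [-1.552, 0.284, -0.284]
ft_force: [-0.6, -0.6, -0.1]
grip_width: 0.746
```

Run:
```python
from h import *
s,R=st();D=load()
im=cv2.cvtColor(D["scene"]["img"],cv2.COLOR_RGB2BGR)[80:190,190:310]
im=np.clip(im.astype(float)*1.6,0,255).astype(np.uint8);im=cv2.resize(im,None,fx=5,fy=5,interpolation=cv2.INTER_CUBIC);cv2.imwrite("pics/a6.png",im)
p=np.array([.5755,-.2153,0])
for z in(.155,.165,.175,.185,.195):
  print(z,[((proj(D["scene"],p+[0,0,z]+k*R[:,0])-[190,80])*5).round() for k in(.03225,0,-.03225)])
```

```text
t 9.625 p [ 0.5755 -0.2152  0.155 ] F [-0.58 -0.62 -0.09] M [-0.11  0.12 -0.  ] w 0.746 jawang -20.7 q [-0.217  0.3    0.649  1.613 -0.187  1.291  0.1  ]
0.155 [array([254., 473.]), array([320., 443.]), array([385., 415.])]
0.165 [array([250., 455.]), array([317., 425.]), array([382., 397.])]
0.175 [array([247., 436.]), array([314., 407.]), array([379., 378.])]
0.185 [array([243., 417.]), array([311., 388.]), array([377., 359.])]
0.195 [array([239., 398.]), array([307., 369.]), array([374., 340.])]
```

View pics/a6.png

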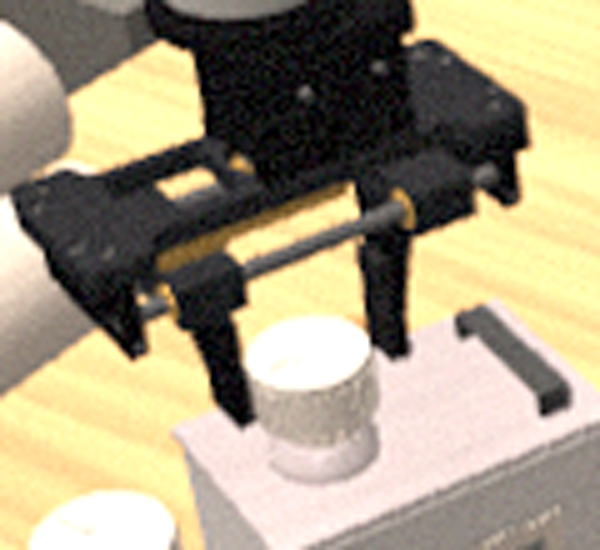

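Run:
```python
from h import *
s,R=st();D=load();p=np.array(s["position"])
q=lambda x,y,z:((proj(D["scene"],p+R@(np.array([x,y,z])/1000))-[190,80])*5).round().tolist()
for z in(31,0,-31): print("rods z",z,[q(x,-119,z) for x in(80,40,0,-40,-80)])
im=cv2.cvtColor(D["scene"]["img"],cv2.COLOR_RGB2BGR)[70:170,190:310]
im=np.clip(im.astype(float)*2.5,0,255).astype(np.uint8);im=cv2.resize(im,None,fx=6,fy=6,interpolation=cv2.INTER_CUBIC);cv2.imwrite("pics/a7.png",im)
im=cv2.cvtColor(D["top"]["img"],cv2.COLOR_RGB2BGR)[130:260,340:460]
im=np.clip(im.astype(float)*1.5,0,255).astype(np.uint8);im=cv2.resize(im,None,fx=4,fy=4,interpolation=cv2.INTER_CUBIC);cv2.imwrite("pics/a8.png",im)
```

```text
t 9.725 p [ 0.5755 -0.2153  0.155 ] F [-0.39 -0.62  0.45] M [-0.1   0.11  0.06] w 0.744 jawang -20.7 q [-0.217  0.3    0.649  1.613 -0.187  1.291  0.1  ]
rods z 31 [[130.0, 317.0], [226.0, 279.0], [319.0, 242.0], [408.0, 206.0], [493.0, 172.0]]
rods z 0 [[93.0, 280.0], [189.0, 243.0], [280.0, 207.0], [367.0, 173.0], [452.0, 141.0]]
rods z -31 [[59.0, 244.0], [152.0, 208.0], [242.0, 175.0], [329.0, 142.0], [412.0, 111.0]]
```

View pics/a7.png

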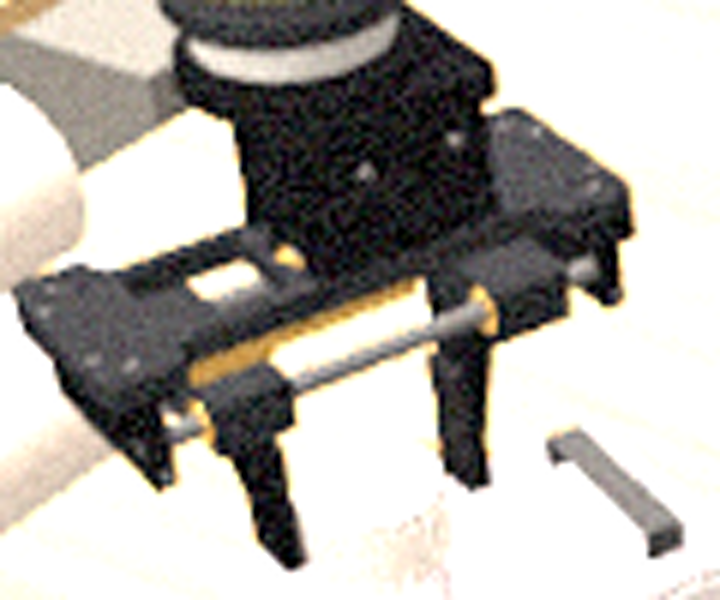

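View pics/a8.png

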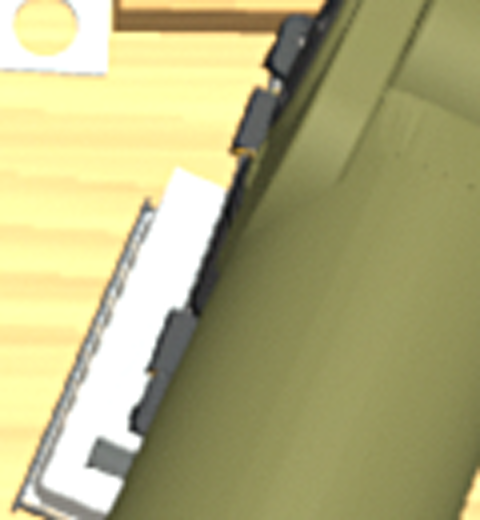

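The flange and body lie on the projected tool axis, so the sideways position is right; only the height readout is off, by roughly 28–35 mm. I'll lower by 16 mm and check the tips against the cap rim.

Request:
{"api": "drive_tool", "payload": {"increments": "0 4 0 0 66;0 4 0 0 66;0 4 0 0 66;0 4 0 0 66;0 0 0 0 66"}}

```text
time: 10.45
position: [0.5753, -0.2152, 0.1387]
tool_rot: [-1.552, 0.285, -0.283]
ft_force: [-0.9, 0.1, -0.9]
grip_width: 0.743
```

Run:
```python
from h import *
s,R=st();D=load()
im=cv2.cvtColor(D["scene"]["img"],cv2.COLOR_RGB2BGR)[110:200,210:310]
im=np.clip(im.astype(float)*1.3,0,255).astype(np.uint8);im=cv2.resize(im,None,fx=6,fy=6,interpolation=cv2.INTER_CUBIC);cv2.imwrite("pics/a9.png",im)
p=np.array([.5755,-.2153,0])
for z in(.16,.17,.18):
  print(z,[((proj(D["scene"],p+[0,0,z]+k*R[:,0]+.0095*R[:,2])-[210,110])*6).round() for k in(.0443,.03225,0,-.03225,-.0443)])
```

```text
t 10.45 p [ 0.5753 -0.2152  0.1387] F [-0.88  0.12 -0.91] M [-0.08  0.09 -0.02] w 0.743 jawang -20.7 q [-0.213  0.312  0.645  1.634 -0.195  1.262  0.106]
0.16 [array([165., 404.]), array([196., 390.]), array([276., 354.]), array([353., 320.]), array([382., 307.])]
0.17 [array([160., 382.]), array([191., 368.]), array([272., 332.]), array([350., 297.]), array([379., 285.])]
0.18 [array([156., 359.]), array([187., 345.]), array([268., 310.]), array([347., 275.]), array([376., 263.])]
```

View pics/a9.png

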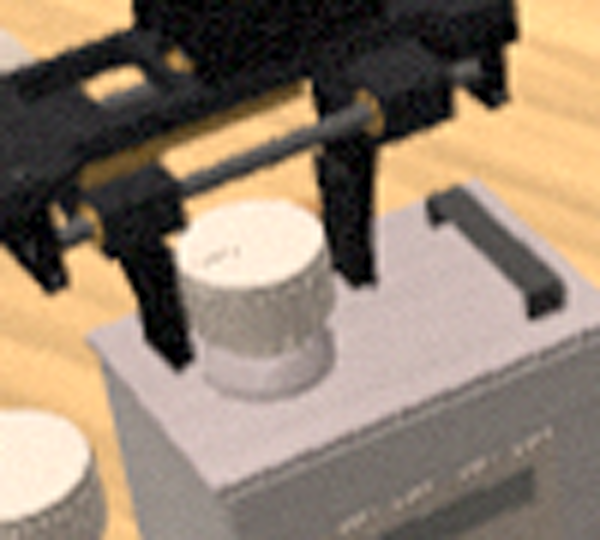

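The tips are now at about z = 0.172, at scene (241,171) and (271,157), so the pads are centred on the cap. I'll close on it.

Request:
{"api": "drive_tool", "payload": {"increments": "0 0 0 0 100;0 0 0 0 130;0 0 0 0 255;0 0 0 0 255", "squeeze": 60}}

```text
time: 11.05
position: [0.5755, -0.2153, 0.1393]
tool_rot: [-1.552, 0.284, -0.284]
ft_force: [0.3, 1.2, 1.6]
grip_width: 0.577
```

Run:
```python
from h import *
s,R=st();D=load()
im=cv2.cvtColor(D["scene"]["img"],cv2.COLOR_RGB2BGR)[110:200,210:310]
im=np.clip(im.astype(float)*1.3,0,255).astype(np.uint8);im=cv2.resize(im,None,fx=6,fy=6,interpolation=cv2.INTER_CUBIC);cv2.imwrite("pics/a10.png",im)
```

```text
t 11.05 p [ 0.5755 -0.2153  0.1393] F [0.26 1.2  1.55] M [-0.01  0.25  0.05] w 0.577 jawang -20.7 q [-0.213  0.312  0.645  1.633 -0.195  1.262  0.106]
```

View pics/a10.png

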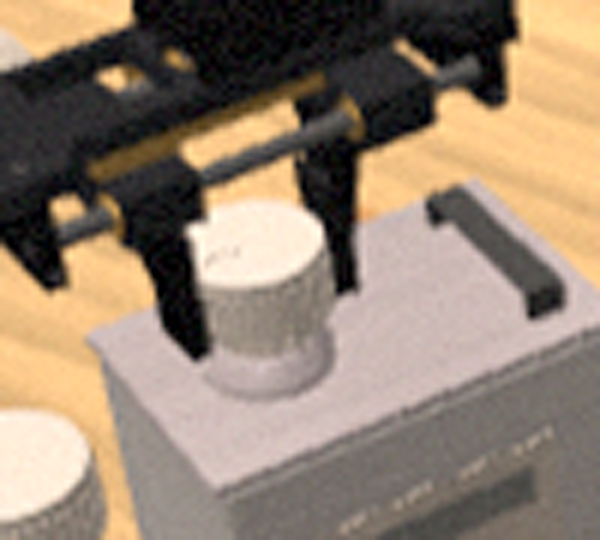

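The grip reads 50 mm, right for a 52 mm cap, with the jaws squarely on it. Now I'll press in small steps.

Request:
{"api": "drive_tool", "payload": {"increments": "0 1 0 0 255;0 0 0 0 255"}}

```text
time: 11.4
position: [0.5756, -0.2153, 0.1389]
tool_rot: [-1.552, 0.284, -0.284]
ft_force: [-2.2, 1.0, 6.5]
grip_width: 0.579
```

Request:
{"api": "drive_tool", "payload": {"increments": "0 1 0 0 255;0 0 0 0 255"}}

```text
time: 11.65
position: [0.5756, -0.2153, 0.1381]
tool_rot: [-1.552, 0.284, -0.284]
ft_force: [-2.9, 1.2, 5.7]
grip_width: 0.576
```

Request:
{"api": "drive_tool", "payload": {"increments": "0 1 0 0 255;0 0 0 0 255"}}

```text
time: 11.9
position: [0.5756, -0.2153, 0.1373]
tool_rot: [-1.552, 0.284, -0.284]
ft_force: [-2.2, 1.4, 7.6]
grip_width: 0.573
```

Request:
{"api": "drive_tool", "payload": {"increments": "0 1 0 0 255;0 0 0 0 255"}}

```text
time: 12.15
position: [0.5756, -0.2153, 0.1364]
tool_rot: [-1.551, 0.284, -0.285]
ft_force: [-3.5, 0.9, 7.7]
grip_width: 0.576
```

Request:
{"api": "drive_tool", "payload": {"increments": "0 1 0 0 255;0 0 0 0 255"}}

```text
time: 12.4
position: [0.5756, -0.2153, 0.1356]
tool_rot: [-1.551, 0.284, -0.285]
ft_force: [-3.6, 1.7, 8.5]
grip_width: 0.572
```

Request:
{"api": "drive_tool", "payload": {"increments": "0 1 0 0 255;0 0 0 0 255"}}

```text
time: 12.65
position: [0.5757, -0.2153, 0.1348]
tool_rot: [-1.551, 0.284, -0.285]
ft_force: [-4.6, 1.9, 9.2]
grip_width: 0.573
```

Request:
{"api": "drive_tool", "payload": {"increments": "0 1 0 0 255;0 0 0 0 255"}}

```text
time: 12.9
position: [0.5757, -0.2153, 0.1341]
tool_rot: [-1.551, 0.283, -0.285]
ft_force: [-4.6, 1.6, 10.5]
grip_width: 0.574
```

Request:
{"api": "drive_tool", "payload": {"increments": "0 1 0 0 255;0 0 0 0 255"}}

```text
time: 13.15
position: [0.5757, -0.2153, 0.134]
tool_rot: [-1.551, 0.283, -0.285]
ft_force: [-6.3, 2.8, 15.5]
grip_width: 0.577
```

Request:
{"api": "drive_tool", "payload": {"increments": "0 1 0 0 255;0 0 0 0 255"}}

```text
time: 13.4
position: [0.5758, -0.2153, 0.1339]
tool_rot: [-1.55, 0.283, -0.285]
ft_force: [-8.3, 3.0, 19.4]
grip_width: 0.578
```

The stop is reached: travel ended 5.4 mm down and the total push is 19.4 N, about 8 N of it on the stop. I'll ease the sideways load before turning.

Request:
{"api": "drive_tool", "payload": {"increments": "-0.8 0 0 0 255;0 0 0 0 255"}}

```text
time: 13.65
position: [0.5758, -0.2153, 0.1339]
tool_rot: [-1.551, 0.282, -0.287]
ft_force: [-6.1, 2.3, 18.2]
grip_width: 0.577
```

Request:
{"api": "drive_tool", "payload": {"increments": "-1.2 0.2 0 0 255;0 0 0 0 255"}}

```text
time: 13.9
position: [0.5759, -0.2154, 0.134]
tool_rot: [-1.552, 0.279, -0.289]
ft_force: [-2.8, 1.4, 16.7]
grip_width: 0.578
```

Request:
{"api": "drive_tool", "payload": {"increments": "0 0 0 -3 255;0 0 0 -3 255;0 0 0 0 255"}}

```text
time: 14.28
position: [0.5762, -0.2154, 0.134]
tool_rot: [-1.561, 0.196, -0.207]
ft_force: [-2.1, 2.1, 16.1]
grip_width: 0.578
```

```bash
python3 -c "
from h import *
st()"
```

```text
t 14.275 p [ 0.5762 -0.2154  0.134 ] F [-2.1   2.14 16.1 ] M [ 0.22  0.58 -0.09] w 0.578 jawang -14.7 q [-0.201  0.309  0.628  1.644 -0.192  1.244  0.209]
```

It turns freely, with a twist moment of only 0.09 N m. I'll top up the push a little and carry on.

Request:
{"api": "drive_tool", "payload": {"increments": "0 0.6 0 -4 255;0 0 0 -4 255;0 0 0 -4 255;0 0 0 0 255"}}

```text
time: 14.78
position: [0.5768, -0.2155, 0.134]
tool_rot: [-1.571, 0.031, -0.043]
ft_force: [-2.1, 1.4, 17.4]
grip_width: 0.579
```

```bash
python3 -c "
from h import *
st()"
```

```text
t 14.775 p [ 0.5768 -0.2155  0.134 ] F [-2.07  1.42 17.42] M [0.2  0.48 0.04] w 0.579 jawang -2.7 q [-0.175  0.304  0.595  1.643 -0.181  1.242  0.409]
```

Request:
{"api": "drive_tool", "payload": {"increments": "0 0.3 0 -5 255;0 0 0 -5 255;0 0 0 -5 255;0 0 0 0 255"}}

```text
time: 15.28
position: [0.5772, -0.2155, 0.134]
tool_rot: [-1.566, -0.176, 0.162]
ft_force: [-0.6, 1.4, 17.1]
grip_width: 0.577
```

```bash
python3 -c "
from h import *
st()"
```

```text
t 15.275 p [ 0.5772 -0.2155  0.134 ] F [-0.58  1.38 17.1 ] M [0.2  0.4  0.01] w 0.577 jawang 12.3 q [-0.144  0.299  0.556  1.642 -0.167  1.24   0.66 ]
```

Request:
{"api": "drive_tool", "payload": {"increments": "0 0.4 0 -5 255;0 0 0 -5 255;0 0 0 -5 255;0 0 0 0 255"}}

```text
time: 15.78
position: [0.5775, -0.2154, 0.134]
tool_rot: [-1.542, -0.381, 0.367]
ft_force: [-1.2, 1.6, 18.6]
grip_width: 0.574
```

```bash
python3 -c "
from h import *
st()"
```

```text
t 15.775 p [ 0.5775 -0.2154  0.134 ] F [-1.19  1.57 18.6 ] M [0.2  0.43 0.1 ] w 0.574 jawang 27.3 q [-0.113  0.294  0.517  1.641 -0.155  1.238  0.912]
```

Request:
{"api": "drive_tool", "payload": {"increments": "0 0.2 0 -5 255;0 0 0 -5 255;0 0 0 -6 255;0 0 0 -6 255;0 0 0 0 255"}}

```text
time: 16.4
position: [0.5771, -0.2152, 0.1339]
tool_rot: [-1.469, -0.679, 0.667]
ft_force: [-1.6, 1.1, 19.4]
grip_width: 0.576
```

Run:
```python
from h import *
s,R=st();D=load()
im=cv2.cvtColor(D["scene"]["img"],cv2.COLOR_RGB2BGR)[110:200,210:310]
im=np.clip(im.astype(float)*1.3,0,255).astype(np.uint8);im=cv2.resize(im,None,fx=6,fy=6,interpolation=cv2.INTER_CUBIC);cv2.imwrite("pics/b1.png",im)
```

```text
t 16.4 p [ 0.5771 -0.2152  0.1339] F [-1.56  1.08 19.43] M [0.35 0.71 0.09] w 0.576 jawang 49.3 q [-0.069  0.288  0.463  1.639 -0.137  1.237  1.282]
```

View pics/b1.png

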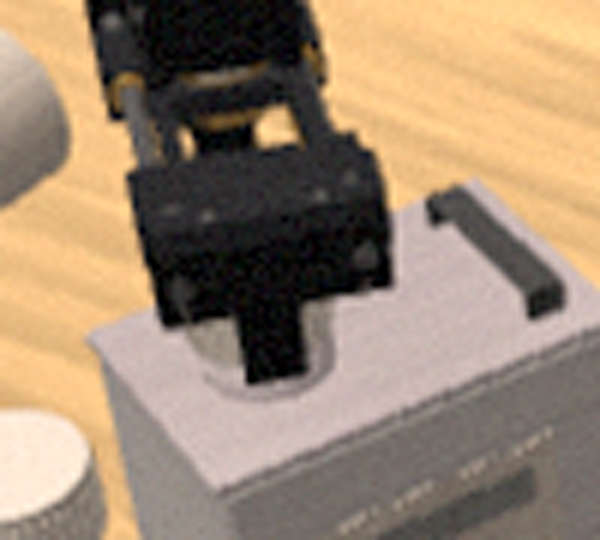

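The jaws have turned 70° with the push held at 16–19 N. The picture shows a finger on the near side and the cap still low on the shoulder. I'll lift it slowly.

Request:
{"api": "drive_tool", "payload": {"increments": "0 -2 0 0 255;0 -2 0 0 255;0 -2 0 0 255;0 0 0 0 255"}}

```text
time: 17.0
position: [0.577, -0.2152, 0.1372]
tool_rot: [-1.469, -0.677, 0.667]
ft_force: [2.7, 0.3, 6.1]
grip_width: 0.577
```

Request:
{"api": "drive_tool", "payload": {"increments": "0 -2 0 0 255;0 -2 0 0 255;0 -1 0 0 255;0 0 0 0 255"}}

```text
time: 17.5
position: [0.5745, -0.2148, 0.14]
tool_rot: [-1.466, -0.673, 0.67]
ft_force: [3.5, -0.1, 4.5]
grip_width: 0.573
```

Request:
{"api": "drive_tool", "payload": {"increments": "0 -1 0 0 255;0 -1 0 0 255;0 0 0 0 255"}}

```text
time: 17.88
position: [0.5733, -0.2146, 0.1412]
tool_rot: [-1.464, -0.671, 0.672]
ft_force: [2.9, -0.5, 3.0]
grip_width: 0.574
```

Request:
{"api": "drive_tool", "payload": {"increments": "0 -2 0 0 255;0 -2 0 0 255;0 -2 0 0 255;0 0 0 0 255"}}

```text
time: 18.38
position: [0.5733, -0.2146, 0.1473]
tool_rot: [-1.464, -0.671, 0.672]
ft_force: [0.6, -0.5, -0.7]
grip_width: 0.578
```

Request:
{"api": "drive_tool", "payload": {"increments": "0 -4 0 0 255;0 -4 0 0 255;0 -4 0 0 255;0 -4 0 0 255;0 -4 0 0 255;0 -4 0 0 255;0 0 0 0 255"}}

```text
time: 19.25
position: [0.5739, -0.2147, 0.1719]
tool_rot: [-1.465, -0.672, 0.671]
ft_force: [-0.8, -0.6, -0.2]
grip_width: 0.573
```

Run:
```python
from h import *
s,R=st();D=load()
im=cv2.cvtColor(D["scene"]["img"],cv2.COLOR_RGB2BGR)[80:200,190:310]
im=np.clip(im.astype(float)*1.5,0,255).astype(np.uint8);im=cv2.resize(im,None,fx=5,fy=5,interpolation=cv2.INTER_CUBIC);cv2.imwrite("pics/b2.png",im)
```

```text
t 19.25 p [ 0.5739 -0.2147  0.1719] F [-0.78 -0.57 -0.21] M [-0.03  0.01 -0.03] w 0.573 jawang 49.3 q [-0.075  0.263  0.468  1.591 -0.122  1.316  1.27 ]
```

View pics/b2.png

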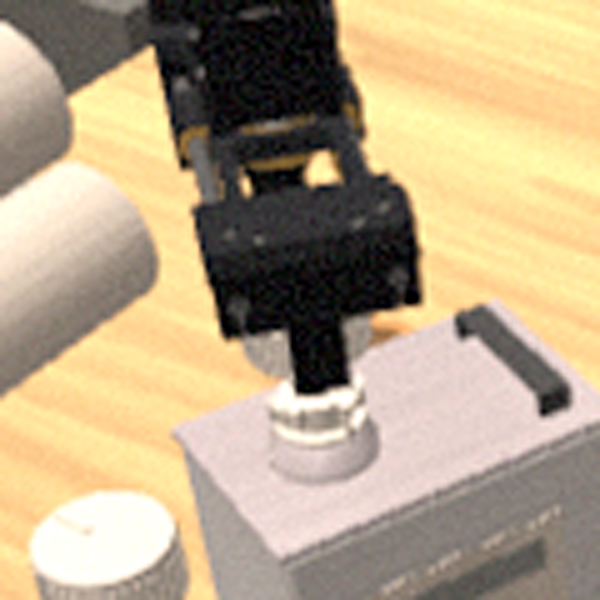

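The cap is off: the neck is bare at scene (254,163) and the cap hangs in the grip. The tips reach about 5 mm below the cap's rim, though, so in the tray they would touch the floor first and the cap would drop. The cap can rest on the neck unlocked at this angle, so I'll lower it there, regrip about 8 mm higher, and then carry it.

Request:
{"api": "drive_tool", "payload": {"increments": "1 0 -1.1 0 255;0 5 0 0 255;0 5 0 0 255;0 5 0 0 255;0 4 0 0 255;0 4 0 0 255;0 0 0 0 255"}}

```text
time: 20.23
position: [0.575, -0.2145, 0.1481]
tool_rot: [-1.464, -0.671, 0.672]
ft_force: [0.1, 0.3, -1.4]
grip_width: 0.578
```

Request:
{"api": "drive_tool", "payload": {"increments": "0 2 0 0 255;0 0 0 0 255"}}

```text
time: 20.48
position: [0.5752, -0.2145, 0.1464]
tool_rot: [-1.464, -0.671, 0.671]
ft_force: [0.3, 0.6, -0.5]
grip_width: 0.577
```

Request:
{"api": "drive_tool", "payload": {"increments": "0 1.5 0 0 255;0 0 0 0 255"}}

```text
time: 20.72
position: [0.5751, -0.2145, 0.1449]
tool_rot: [-1.464, -0.671, 0.671]
ft_force: [-0.2, -0.2, -0.3]
grip_width: 0.577
```

Request:
{"api": "drive_tool", "payload": {"increments": "0 1.5 0 0 255;0 0 0 0 255"}}

```text
time: 20.98
position: [0.5751, -0.2145, 0.1433]
tool_rot: [-1.464, -0.671, 0.671]
ft_force: [-0.6, 0.8, 0.2]
grip_width: 0.58
```

Request:
{"api": "drive_tool", "payload": {"increments": "0 1.2 0 0 255;0 0 0 0 255"}}

```text
time: 21.22
position: [0.5752, -0.2146, 0.1423]
tool_rot: [-1.465, -0.671, 0.671]
ft_force: [0.1, 0.6, 0.3]
grip_width: 0.575
```

Request:
{"api": "drive_tool", "payload": {"increments": "0 1 0 0 255;0 0 0 0 255"}}

```text
time: 21.48
position: [0.5753, -0.2146, 0.1417]
tool_rot: [-1.465, -0.672, 0.671]
ft_force: [-0.3, -0.4, 2.8]
grip_width: 0.574
```

The cap is resting on the spring. I'll release it, rise 8 mm and regrip with a lighter squeeze.

Request:
{"api": "drive_tool", "payload": {"increments": "0 -0.4 0 0 255;0 0 0 0 85;0 0 0 0 75;0 0 0 0 75", "squeeze": 25}}

```text
time: 21.98
position: [0.5751, -0.2145, 0.1413]
tool_rot: [-1.464, -0.671, 0.672]
ft_force: [-0.3, -0.5, -0.2]
grip_width: 0.698
```

Request:
{"api": "drive_tool", "payload": {"increments": "0 -4 0 0 75;0 -4 0 0 75;0 0 0 0 75"}}

```text
time: 22.35
position: [0.5756, -0.2147, 0.1503]
tool_rot: [-1.465, -0.672, 0.671]
ft_force: [0.8, 0.0, 0.2]
grip_width: 0.705
```

Run:
```python
from h import *
s,R=st();D=load()
im=cv2.cvtColor(D["scene"]["img"],cv2.COLOR_RGB2BGR)[100:200,200:310]
im=np.clip(im.astype(float)*1.5,0,255).astype(np.uint8);im=cv2.resize(im,None,fx=6,fy=6,interpolation=cv2.INTER_CUBIC);cv2.imwrite("pics/b3.png",im)
```

```text
t 22.35 p [ 0.5756 -0.2147  0.1503] F [0.83 0.05 0.2 ] M [-0.02 -0.   -0.07] w 0.705 jawang 49.3 q [-0.072  0.279  0.465  1.616 -0.13   1.276  1.275]
```

View pics/b3.png

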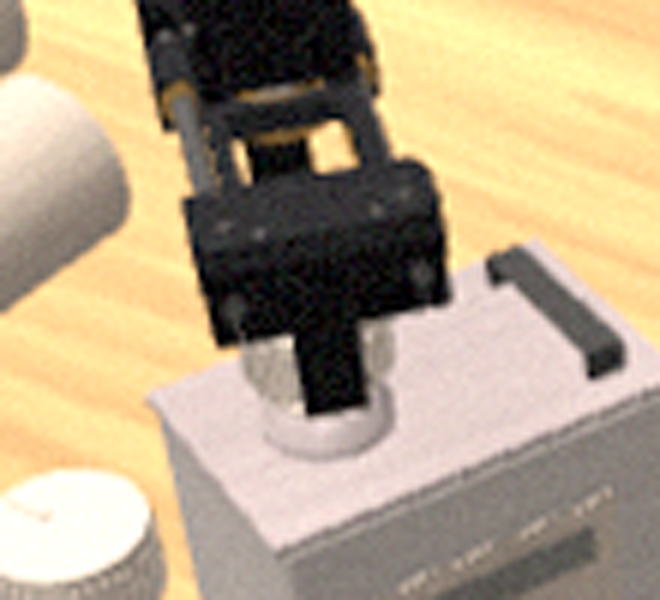

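The cap is standing upright on the neck. I'll regrip it.

Request:
{"api": "drive_tool", "payload": {"increments": "0 0 0 0 100;0 0 0 0 255;0 0 0 0 255;0 0 0 0 255", "squeeze": 25}}

```text
time: 22.95
position: [0.5751, -0.2145, 0.1495]
tool_rot: [-1.464, -0.671, 0.671]
ft_force: [-0.5, 0.2, -0.3]
grip_width: 0.583
```

Request:
{"api": "drive_tool", "payload": {"increments": "0 -3 0 0 255;0 -5 0 0 255;0 -8 0 0 255;0 -15 0 0 255;0 -20 0 0 255;0 -20 0 0 255;0 0 0 0 255"}}

```text
time: 23.82
position: [0.5765, -0.2152, 0.2234]
tool_rot: [-1.467, -0.674, 0.669]
ft_force: [-0.0, 0.1, -0.3]
grip_width: 0.585
```

Run:
```python
from h import *
need([.479,.012,.15]);D=load()
im=cv2.cvtColor(D["scene"]["img"],cv2.COLOR_RGB2BGR)[80:190,190:310]
im=np.clip(im.astype(float)*1.5,0,255).astype(np.uint8);im=cv2.resize(im,None,fx=5,fy=5,interpolation=cv2.INTER_CUBIC);cv2.imwrite("pics/b4.png",im)
```

```text
t 23.825 p [ 0.5765 -0.2152  0.2234] F [-0.05  0.12 -0.33] M [-0.06 -0.03  0.  ] w 0.585 jawang 49.2 q [-0.078  0.24   0.473  1.514 -0.111  1.409  1.261]
tool-frame mm to [0.479, 0.012, 0.15] [108.3  72.7 222.5]
R [[0.653, 0.005, -0.758], [0.758, -0.001, 0.653], [0.002, -1.0, -0.004]]
```

View pics/b4.png

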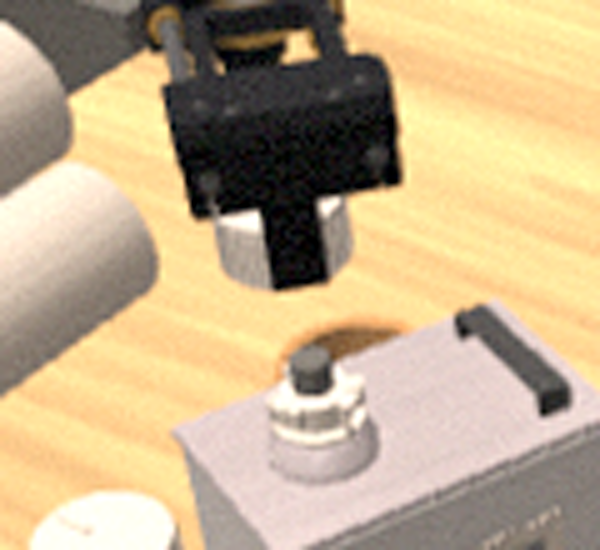

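Request:
{"api": "drive_tool", "payload": {"increments": "15.4 0 31.8 0 255;15.4 0 31.8 0 255;15.5 0 31.8 0 255;15.5 0 31.8 0 255;15.5 0 31.8 0 255;15.5 0 31.8 0 255;15.5 0 31.7 0 255;0 0 0 0 255;0 0 0 10.4 255;0 0 0 10.4 255;0 0 0 10.4 255;0 0 0 10.4 255;0 0 0 10.4 255;0 0 0 10.4 255;0 0 0 10.4 255;0 0 0 10.4 255;0 0 0 10.4 255;0 0 0 0 255"}}

```text
time: 26.18
position: [0.4772, 0.0116, 0.22]
tool_rot: [-1.486, 0.605, -0.604]
ft_force: [-0.5, 0.0, -0.5]
grip_width: 0.585
```

Run:
```python
from h import *
need([.479,.012,.07]);D=load()
im=cv2.cvtColor(D["scene"]["img"],cv2.COLOR_RGB2BGR)[80:270,280:430]
im=cv2.resize(im,None,fx=3,fy=3,interpolation=cv2.INTER_CUBIC);im2=cv2.cvtColor(D["top"]["img"],cv2.COLOR_RGB2BGR)[150:340,220:350];im2=cv2.resize(im2,None,fx=2.6,fy=3,interpolation=cv2.INTER_CUBIC);cv2.imwrite("pics/b5.png",np.hstack([im,im2]))
```

```text
t 26.175 p [0.4772 0.0116 0.22  ] F [-0.46  0.02 -0.46] M [-0.09  0.13  0.03] w 0.585 jawang -44.3 q [-0.302 -0.068  0.212  1.822  0.015  1.387 -0.867]
tool-frame mm to [0.479, 0.012, 0.07] [  1.1 150.    1.7]
R [[0.716, -0.001, 0.699], [-0.699, -0.001, 0.716], [-0.0, -1.0, -0.001]]
```

View pics/b5.png

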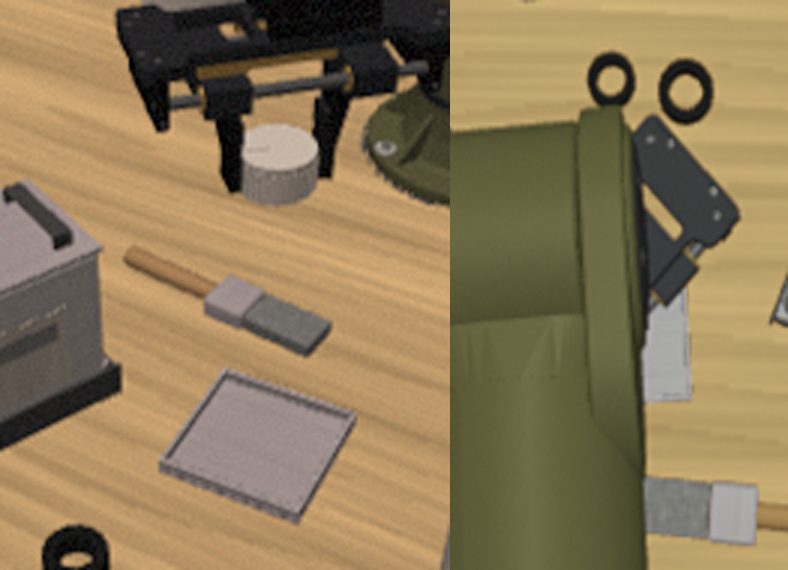

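The cap hangs level over the tray. I'll lower it to about 50 mm above the floor and check its position.

Request:
{"api": "drive_tool", "payload": {"increments": "1 25 1.5 0 255;0 25 0 0 255;0 25 0 0 255;0 25 0 0 255;0 25 0 0 255;0 25 0 0 255;0 25 0 0 255;0 20 0 0 255;0 0 0 0 255;0 0 0 0 255"}}

```text
time: 27.52
position: [0.4797, 0.013, 0.0264]
tool_rot: [-1.484, 0.604, -0.605]
ft_force: [-0.2, 0.6, 0.2]
grip_width: 0.584
```

Run:
```python
from h import *
need([.479,.012,-.026]);D=load()
im=cv2.cvtColor(D["scene"]["img"],cv2.COLOR_RGB2BGR)[150:270,300:430]
im=cv2.resize(im,None,fx=5,fy=5,interpolation=cv2.INTER_CUBIC);cv2.imwrite("pics/b6.png",im)
for z in(.055,.065,.083,.093): print(z,((proj(D["scene"],[.479,.012,z])-[300,150])*5).round())
```

```text
t 27.525 p [0.4797 0.013  0.0264] F [-0.19  0.63  0.21] M [-0.05  0.06  0.01] w 0.584 jawang -44.3 q [-0.291  0.11   0.219  2.057 -0.029  0.977 -0.83 ]
tool-frame mm to [0.479, 0.012, -0.026] [ 0.2 52.4 -1.3]
R [[0.716, 0.001, 0.698], [-0.698, 0.0, 0.716], [0.001, -1.0, 0.001]]
0.055 [332. 316.]
0.065 [333. 300.]
0.083 [335. 271.]
0.093 [336. 254.]
```

View pics/b6.png

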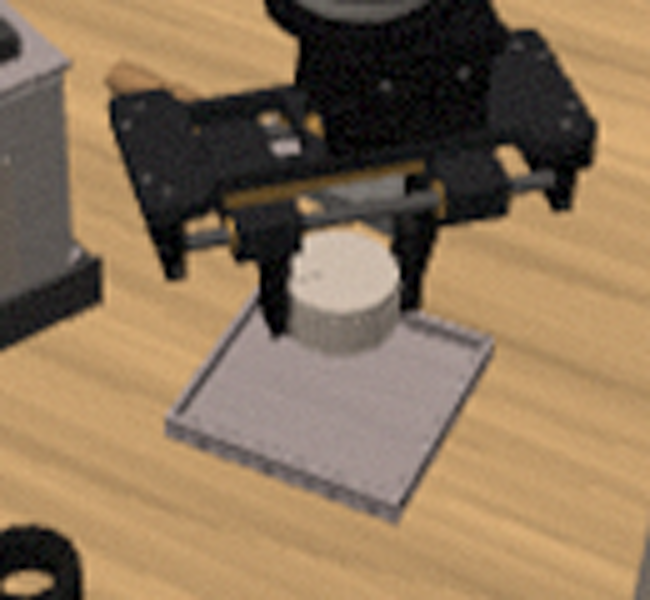

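The cap top shows at scene (369,204), which puts it over the tray to within about 4 mm and at the expected height. I'll keep going down.

Request:
{"api": "drive_tool", "payload": {"increments": "0 12 -1 0 255;0 12 0 0 255;0 10 0 0 255;0 6 0 0 255;0 4 0 0 255;0 0 0 0 255;0 0 0 0 255"}}

```text
time: 28.5
position: [0.4787, 0.0124, -0.0181]
tool_rot: [-1.484, 0.605, -0.606]
ft_force: [0.6, 0.1, -1.0]
grip_width: 0.583
```

Request:
{"api": "drive_tool", "payload": {"increments": "0 1.5 0 0 255;0 0 0 0 255"}}

```text
time: 28.75
position: [0.4784, 0.0124, -0.0198]
tool_rot: [-1.485, 0.605, -0.605]
ft_force: [0.6, -0.1, -0.4]
grip_width: 0.584
```

Request:
{"api": "drive_tool", "payload": {"increments": "0 1.5 0 0 255;0 0 0 0 255"}}

```text
time: 29.0
position: [0.4783, 0.0124, -0.0214]
tool_rot: [-1.485, 0.605, -0.605]
ft_force: [-0.2, -0.7, 0.1]
grip_width: 0.582
```

Request:
{"api": "drive_tool", "payload": {"increments": "0 1 0 0 255;0 0 0 0 255"}}

```text
time: 29.25
position: [0.4783, 0.0123, -0.0224]
tool_rot: [-1.485, 0.605, -0.605]
ft_force: [0.2, 0.2, -0.3]
grip_width: 0.582
```

Request:
{"api": "drive_tool", "payload": {"increments": "0 1 0 0 255;0 0 0 0 255"}}

```text
time: 29.5
position: [0.4783, 0.0124, -0.0234]
tool_rot: [-1.485, 0.605, -0.605]
ft_force: [0.4, 0.2, -1.1]
grip_width: 0.585
```

Request:
{"api": "drive_tool", "payload": {"increments": "0 1 0 0 255;0 0 0 0 255"}}

```text
time: 29.75
position: [0.4784, 0.0124, -0.0236]
tool_rot: [-1.485, 0.605, -0.605]
ft_force: [-2.4, -0.4, 6.4]
grip_width: 0.589
```

Request:
{"api": "drive_tool", "payload": {"increments": "0 1 0 0 255;0 0 0 0 255"}}

```text
time: 30.0
position: [0.4784, 0.0124, -0.0237]
tool_rot: [-1.484, 0.606, -0.605]
ft_force: [-5.2, -0.6, 14.9]
grip_width: 0.586
```

Request:
{"api": "drive_tool", "payload": {"increments": "0 1 0 0 255;0 0 0 0 255"}}

```text
time: 30.25
position: [0.4784, 0.0124, -0.0238]
tool_rot: [-1.484, 0.606, -0.605]
ft_force: [-8.8, -0.4, 22.0]
grip_width: 0.585
```

It touched down at a readout of -0.0236. My batch pressed on to 22 N, so I'll back off to light contact before opening.

Request:
{"api": "drive_tool", "payload": {"increments": "0 -1 0 0 255;0 -1 0 0 255;0 -0.6 0 0 255;0 0 0 0 255"}}

```text
time: 30.75
position: [0.4785, 0.0124, -0.0237]
tool_rot: [-1.485, 0.605, -0.605]
ft_force: [-0.6, -0.5, 1.6]
grip_width: 0.58
```

Request:
{"api": "drive_tool", "payload": {"increments": "0 -0.1 0 0 95;0 0 0 0 80;0 0 0 0 65;0 0 0 0 65"}}

```text
time: 31.25
position: [0.4783, 0.0124, -0.0237]
tool_rot: [-1.485, 0.605, -0.605]
ft_force: [0.5, 1.3, -0.4]
grip_width: 0.734
```

Run:
```python
from h import *
st();D=load()
im=cv2.cvtColor(D["scene"]["img"],cv2.COLOR_RGB2BGR)[150:270,300:430]
im=cv2.resize(im,None,fx=5,fy=5,interpolation=cv2.INTER_CUBIC);cv2.imwrite("pics/b7.png",im)
```

```text
t 31.25 p [ 0.4783  0.0124 -0.0237] F [ 0.53  1.31 -0.36] M [-0.09  0.1  -0.01] w 0.734 jawang -44.3 q [-0.284  0.184  0.217  2.095 -0.052  0.867 -0.811]
```

View pics/b7.png

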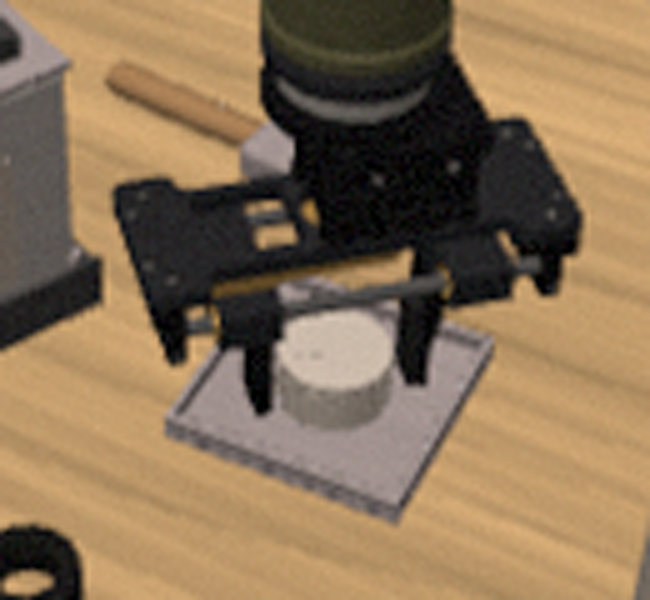

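The cap stands level in the tray at scene (367,223) and both fingers are clear of it. I'll retreat straight up.

Request:
{"api": "drive_tool", "payload": {"increments": "0 -3 0 0 65;0 -6 0 0 65;0 -12 0 0 65;0 -20 0 0 65;0 -25 0 0 65;0 -25 0 0 65;0 -25 0 0 65;0 -25 0 0 65;0 -25 0 0 65;0 -25 0 0 40;0 0 0 0 0;0 0 0 0 0"}}

```text
time: 32.85
position: [0.4779, 0.0123, 0.1671]
tool_rot: [-1.485, 0.605, -0.605]
ft_force: [-0.2, 0.7, -0.8]
grip_width: 0.963
```

Run:
```python
from h import *
st();D=load()
cv2.imwrite("pics/c1.png",D["scene"]["img"][:,:,::-1]);cv2.imwrite("pics/c2.png",D["top"]["img"][:,:,::-1])
```

```text
t 32.85 p [0.4779 0.0123 0.1671] F [-0.24  0.71 -0.84] M [-0.06  0.09 -0.  ] w 0.963 jawang -44.3 q [-0.302 -0.038  0.216  1.901  0.008  1.278 -0.862]
```

View pics/c1.png

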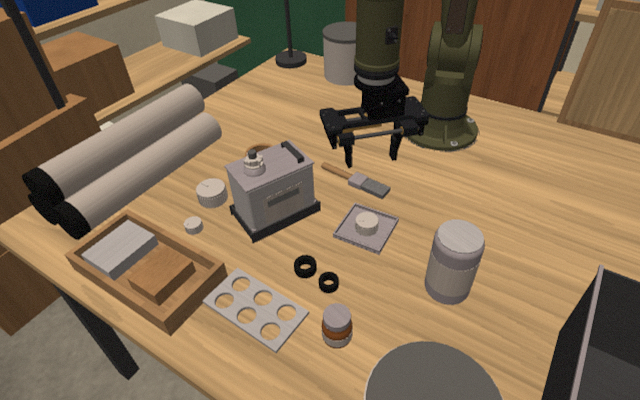

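View pics/c2.png

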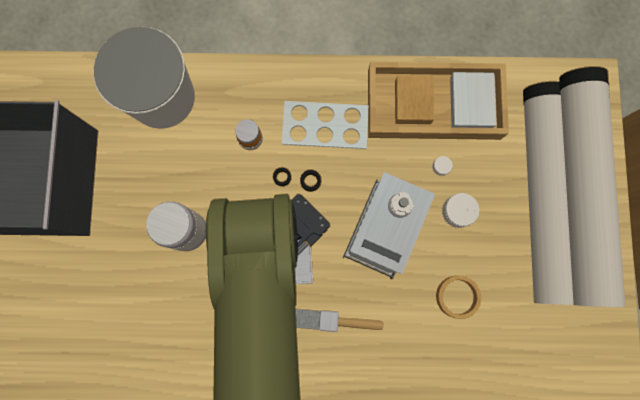

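The cap stands on its rim in the tray at scene (366,222) and the can's neck is bare at (254,160). Everything else is where it was, and the gripper touches nothing. I'm handing the job in.

```bash
python3 -c "
from bench import workorder
print(workorder.close_job())"
```

```text
the job is handed in; nothing more can be done
None
```

The can is open: the cap stands on its rim, open side down, in the steel tray, released. I handed the job in at about 33 s of the 56 s.

- **Opening:** I gripped the middle-sized cap and pressed it in small steps. It reached its stop 5.4 mm down, at 19.4 N in all (about 8 N on the stop). I then turned it 70° anticlockwise. The push dipped to 16.1 N over the first 6°, just under your 17–21 N band, and stayed at 17.1–19.4 N after that. Twist moment never read above 0.1 N m, and the cap lifted off freely.
- **Regrip:** The fingertips reached about 5 mm below the cap's rim, so in the tray they would have touched the floor first. I rested the unlocked cap back on the neck, regripped it about 9 mm higher, then carried it over.
- **Last checks:** The final scene picture shows the cap upright in the tray, the neck bare and the other objects where they were. The gripper was well clear, and the force reading was near zero. In the top view the arm hides the cap, so I have no second view of its final place.

Two things disagreed or went wrong:
- **Height readout:** The reported tool height was about 33 mm lower than where the cameras put the fingertips. Lowering the open fingers to a readout below the can's top met no contact, so I worked from the cameras.
- **Set-down:** The touch was light at first, but my batched steps pressed the cap onto the tray floor up to 22 N. I backed off to 1.6 N before letting go; the pictures show no sign of harm.

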